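# Sort mirror cell feet by sole drag

## Robot

A 6-joint arm with a two-finger parallel gripper is mounted at the origin on the work surface. World frame = base frame: x ahead of the robot, y to its left, z up, the work surface at z = 0. Lengths are in m, angles in rad, forces in N, time in s.
With the tool pointing down it reaches from about 0.375 to 0.925 m from the base axis. Payload 5.7 kg.
Tool frame: the origin (TCP) lies midway between the tips of the shut fingers; the grasp point (between the pads) lies 19 mm behind it; z points along the fingers, y is the line along which they close (so a half turn about z gives the same grasp; the last joint's range is limited). The gripper opens to 88 mm and grips with 3 to 60 N. Pads are 20 mm wide; open, the fingers measure 115 mm over their backs; the gripper's body (75 mm by 178 mm) begins 61 mm behind the grasp point.
Start: joints at [-1.453, 0.359, 1.51, -0, 1.272, -0.115], TCP at [0.138, -0.584, 0.223] pointing down, gripper open.
Joint ranges: [-2.97, 2.97], [-1.01, 2.36], [0.21, 2.38], [-0.96, 4.11], [0.2, 2.71], [-2.98, 2.98]. Speed limits (rad/s): [2.39, 2.39, 3.14, 3.14, 3.14, 3.14].

## Interface

Orientations are given as a unit quaternion [x, y, z, w].
In Python, from bench import move_ptp, servo_line, goto_joints, move_gripper, sleep, inverse_kinematics, capture, PlanningError, close_job, spot_in, silhouettes, current_clock, current_joint_pos, current_qvel, current_joint_torque, current_position, current_orientation, current_force, current_torque, current_finger_gap, current_grip_force gives the robot as it stands. Calls block until the motion is done:
- move_ptp(position, orientation): joint-space move of the TCP to a pose.
- servo_line(position, orientation=None, rate=0.15, contact_N=None): straight line of the TCP; orientation=None keeps the orientation; rate is the mean speed in m/s. With contact_N (N) it stops when the force on the tool has changed by that much, and returns True; else False.
- goto_joints(angles): joint-space move.
- move_gripper(opening): finger opening in m; the grip force is fixed at half the most; returns when the fingers have stopped.
- sleep(seconds).
- inverse_kinematics(position, orientation): joint angles nearest the present ones, or None.
- capture(name): name is "scene" or "side" or "wrist"; returns a dict with "image" (400x640x3 uint8, blue, green, red), "range_z" (400x640 float32, m along the optical axis (not along the pixel's ray), 0 where there is no reading), "intrinsics" (3x3 intrinsics, pixels), "R" (3x3) and "t" (3): a world point X has camera coordinates R X + t. Camera axes: x right, y down, z forward; pixel columns grow to the right and rows downward; lengths in m; the calibration is good to about 2 mm. The wrist camera is an equidistant fisheye: a pixel r from the principal point sees the ray r / f radians off the axis. A picture is of the moment at which its call begins.
A pose or a line that the arm cannot do raises PlanningError and nothing moves.
- close_job(): hands the job in; it is judged then, once.
Trained networks look in the newest picture that a camera, given by its name, has taken for a name from the list of things; names that differ only in an ending like _2 or _b are one class to them, and where a whole thing is asked for, a point or a joint stands for the part that bears it (a point fixed in the world has none). Each returns a list of dicts, best first, with "conf" (0 to 1); they miss things now and then, are a little off and sometimes report something else, mostly with a low value. They report only what shows in the picture. A call takes as long as a camera call. They do not tell look-alikes from the thing itself.
- spot_in(camera, query): "xy" ([column, row] in pixels, amid what is visible of it).
- silhouettes(camera, query): "region" (400x640 bool, what is visible of it) and "xy" ([column, row] in pixels, amid what is visible of it).
Readings, each from a call of its own:
- current_clock(): time.
- current_joint_pos(): joint angles.
- current_qvel(): joint speeds.
- current_joint_torque(): joint torques, N m.
- current_position(): TCP position.
- current_orientation(): TCP orientation.
- current_force(): force on the tool from outside, world axes, zero at the start.
- current_torque(): the same for the moment, N m.
- current_finger_gap(): finger opening in m.
- current_grip_force(): force on a finger pad.
Only numpy, scipy, OpenCV 4.12 (cv2) and the standard library are available. Lean on these libraries where they do the work, as an engineer would, in place of code of your own. Each camera call takes 0.05 s, during which the arm holds its last target. There are 200 camera calls.

## Task

Some of the three look-alike steel feet on the granite have a good grippy sole and some a worn, glazed one that slips, which only the drag tells: slide each foot about 5 cm along the granite, away from where it stands, before lifting it, and feel how hard it drags. Then stand every grippy foot upright in the black mirror cell on the turntable, each centred on one of the white rings, and every slippery one upright in the white ceramic tray. Never bear down on a foot or bang it down, do not let one fall over, and leave everything else where it is.

Things in the scene. Friction and masses are not known exactly. Their poses are not given: they have to be found in the camera images.
- foot_a_mid (a point): one of three look-alike steel feet, loose, upright, 0.8 kg (+-8 %): round base 76 mm across and 22 mm high (lowest 4 mm: the friction sole), above it a plain stem 24 mm across up to 62 mm. Point on the axis, 31 mm above the underside; grip or push the stem 15 to 18 mm above this point (a push there does not tip it); z up the stem. Nothing seen tells grippy from glazed; there is at least one of each kind
- foot_b_mid (a point): one of three look-alike steel feet, loose, upright, 0.8 kg (+-8 %): round base 76 mm across and 22 mm high (lowest 4 mm: the friction sole), above it a plain stem 24 mm across up to 62 mm. Point on the axis, 31 mm above the underside; grip or push the stem 15 to 18 mm above this point (a push there does not tip it); z up the stem. Nothing seen tells grippy from glazed; there is at least one of each kind
- foot_c_mid (a point): one of three look-alike steel feet, loose, upright, 0.8 kg (+-8 %): round base 76 mm across and 22 mm high (lowest 4 mm: the friction sole), above it a plain stem 24 mm across up to 62 mm. Point on the axis, 31 mm above the underside; grip or push the stem 15 to 18 mm above this point (a push there does not tip it); z up the stem. Nothing seen tells grippy from glazed; there is at least one of each kind
- spot0 (a point): one of three foot places in the mirror cell: the centre of a white ring 60 mm across on the cell's flat floor, level with that floor, 43 mm above the granite and 60 mm from the turntable axis; it goes round with the turntable
- spot1 (a point): one of three foot places in the mirror cell: the centre of a white ring 60 mm across on the cell's flat floor, level with that floor, 43 mm above the granite and 60 mm from the turntable axis; it goes round with the turntable
- spot2 (a point): one of three foot places in the mirror cell: the centre of a white ring 60 mm across on the cell's flat floor, level with that floor, 43 mm above the granite and 60 mm from the turntable axis; it goes round with the turntable
- tray: white ceramic eyepiece tray, open, fixed: 200 mm long (its x) by 120 mm wide (its y), 22 mm high, walls and floor 6 mm thick; origin under its centre on the granite, z up
- platter: top of the cast aluminium turntable, 256 mm across, that spins freely about its vertical axis (hardly any friction); it carries the black mirror cell mockup, a round pan 240 mm across with a 4 mm wall rising 12 mm above its floor and a hub 20 mm across and 18 mm high in the middle. Origin on the axis 21 mm above the granite; the pan floor is 22 mm and the rim 34 mm above the origin
- table: the speckled granite shelf, top face level at z = 0. Sliding on it under its own weight alone, a grippy foot needs 3.8 to 5.8 N sideways, a glazed one 0.7 to 1.2 N; any load the gripper puts on or takes off the foot changes that in proportion
- barlow: chrome Barlow tube, loose, standing, 38 mm across, 95 mm high; origin at the middle of its underside; not part of the job
- filter: purple glass filter in a dark ring cell, loose, lying flat, 48 mm across, 10 mm high; origin at the middle of its underside; not part of the job
- eyepiece: black eyepiece with a green band, loose, standing, 48 mm across, 71 mm high; origin at the middle of its underside; not part of the job
- collimator: red laser collimator, loose, standing, 40 mm across, 83 mm high; origin at the middle of its underside; not part of the job
- driver: screwdriver, loose, 170 mm long along its x, 30 mm high at most; origin at the middle of its length, on the granite; not part of the job
- cap: black dust cap, loose, 50 mm across, 12 mm high; origin at the middle of its underside; not part of the job
Mind the look-alikes: they are no part of the job. What is shaped like the part that bears foot_b_mid but purple is not meant. What is shaped like the part that bears foot_a_mid but turquoise is not meant.

How it is judged:
By the outcome, as a careful person would: the job done as asked, in the order asked, and still so for the second after the job is handed in, with the robot touching nothing.
It also fails if it takes over 72 s, if anything falls off the work surface, if the arm or the gripper's body presses on something with over 40 N, if the wrist force passes 120 N, or if a joint passes its speed limit or range.

## Working session

There is one attempt and no reset: what is moved stays moved. The work goes in short steps, each a Python script; the robot and the scene stay as the last script left them, time stands still between calls to the robot, and variables do not carry over. Pictures are saved under pics/ and viewed, at most 10 in all, crops included, and the job is handed in when it is done.

```bash
mkdir -p pics; ls; python3 - <<'E'
from bench import *
import cv2,numpy as np,pickle
d={}
for n in("scene","side"):
    c=capture(n); d[n]=c; cv2.imwrite(f"pics/{n}0.png",c["image"])
    for q in("foot_a_mid","spot0","tray","platter"):
        print(n,q,[(np.round(s["xy"]).tolist(),round(s["conf"],2)) for s in spot_in(n,q)])
    print(c["intrinsics"],(-c["R"].T@c["t"]))
pickle.dump(d,open("d0.pkl","wb")); print(current_clock(),current_orientation())
E
```

```text
pics
scene foot_a_mid [([407.0, 180.0], 0.84), ([441.0, 192.0], 0.83), ([389.0, 200.0], 0.75), ([313.0, 220.0], 0.47)]
scene spot0 [([316.0, 220.0], 0.66)]
scene tray [([244.0, 174.0], 0.97)]
scene platter [([316.0, 218.0], 0.69)]
[[392.85791955   0.         321.48196833]
 [  0.         392.85791955 196.86070231]
 [  0.           0.           1.        ]] [1.38306411 0.32958997 0.89069066]
side foot_a_mid [([244.0, 177.0], 0.87), ([255.0, 156.0], 0.78), ([282.0, 179.0], 0.75), ([313.0, 278.0], 0.34)]
side spot0 [([352.0, 203.0], 0.9)]
side tray [([315.0, 306.0], 0.9)]
side platter [([351.0, 199.0], 0.59)]
[[428.60092423   0.         327.50424407]
 [  0.         428.60092423 200.8528236 ]
 [  0.           0.           1.        ]] [ 0.40017869 -0.95864448  0.7186692 ]
0.5 [ 9.93230251e-01  1.16162215e-01 -1.39235337e-05 -9.24779790e-05]
```

View pics/scene0.png

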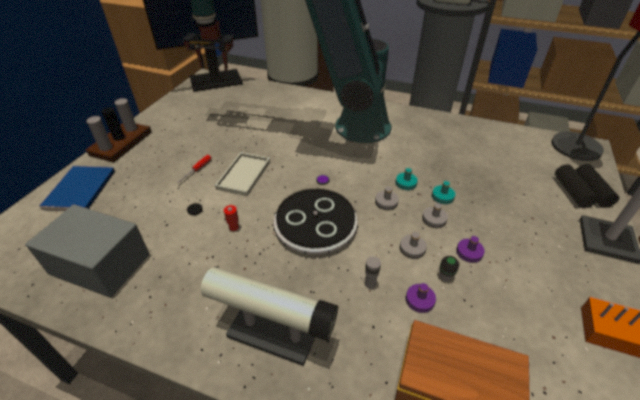

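View pics/side0.png

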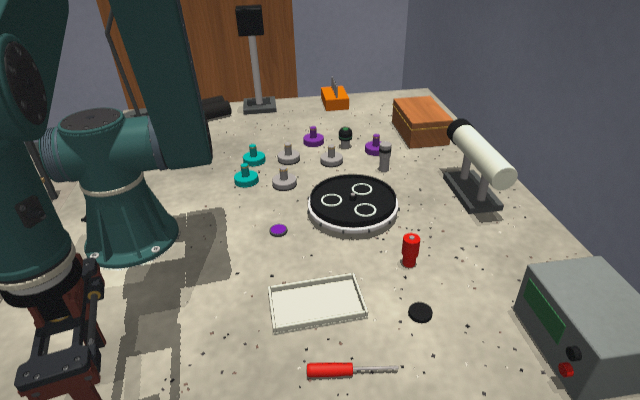

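The steel feet are grey in the scene view at (387,199), (435,215) and (413,245). Three things could be mistaken for them: turquoise feet at (407,180) and (444,193), purple feet at (471,249) and (421,297), and the cylindrical barlow at (372,268). I choose the three grey ones.

```bash
cat > geo.py <<'E'
import numpy as np,cv2
from scipy.optimize import least_squares
def cloud(c):
    h,w=c["range_z"].shape; v,u=np.mgrid[:h,:w]; z=c["range_z"]; K=c["intrinsics"]
    P=np.stack([(u-K[0,2])/K[0,0]*z,(v-K[1,2])/K[1,1]*z,z],-1)
    X=(P-c["t"])@c["R"]; X[z==0]=np.nan; return X
def at_height(c,uv,z):
    K=c["intrinsics"]; uv=np.atleast_2d(uv)
    d=np.c_[(uv-K[[0,1],[2,2]])/K[0,0],np.ones(len(uv))]@c["R"]; o=-c["R"].T@c["t"]
    return (o+d*((z-o[2])/d[:,2])[:,None])[:,:2]
E
python3 - <<'E'
import pickle,cv2,numpy as np
from geo import *
d=pickle.load(open("d0.pkl","rb"))
px={"scene":{"f1":(387,203),"f2":(435,220),"f3":(413,250),"t1":(407,183),"t2":(444,196),"p1":(471,252),"p2":(421,300),"barlow":(372,262),"eyep":(449,262),"filter":(323,180),"coll":(231,211),"cap":(194,209)},
    "side":{}}
base={}
for k,p in px["scene"].items():
    base[k]=at_height(d["scene"],p,.02)[0]
for n in d:
    c=d[n]; X=cloud(c)
    print(n,"table z",np.nanmedian(X[200:260,150:180,2]) if n=="scene" else np.nanmedian(X[250:270,250:300,2]))
    for k,b in base.items():
        r=np.hypot(X[...,0]-b[0],X[...,1]-b[1])
        m=(r<.05)&(X[...,2]>.05)&(X[...,2]<.12)
        q=X[m]
        if len(q)<4: print(n,k,b.round(3),len(q)); continue
        zt=np.percentile(q[:,2],95); top=q[q[:,2]>zt-.006]
        ctr=top[:,:2].mean(0)
        m2=(np.hypot(X[...,0]-ctr[0],X[...,1]-ctr[1])<.05)&(X[...,2]>.017)&(X[...,2]<.027)
        s=X[m2]
        bc=cv2.minEnclosingCircle(s[:,:2].astype(np.float32)) if len(s) else None
        print(n,k,"top",ctr.round(4),round(zt,3),len(top),"base",np.round(bc[0],4) if bc else 0,round(bc[1],4) if bc else 0,"bgr",c["image"][m2].mean(0).round() if len(s) else 0)
    # rings
    g=c["image"].min(-1); hz=X[...,2]
    c0=at_height(c,(316,218) if n=="scene" else (352,203),.043)[0]
    rr=np.hypot(X[...,0]-c0[0],X[...,1]-c0[1])
    rim=(rr<.14)&(hz>.050)&(hz<.058); 
    pr=X[rim][:,:2]
    f=least_squares(lambda p:np.hypot(*(pr-p[:2]).T)-.118,c0,loss="soft_l1",f_scale=.002); ax=f.x
    print(n,"axis",ax.round(4),len(pr),np.abs(f.fun).mean())
    u=np.argwhere((g>90)&(rr<.15))[:,::-1]
    xy=at_height(c,u,.043); rad=np.hypot(*(xy-ax).T); xy=xy[(rad<.1)&(rad>.02)]
    def fun(p):
        a=p[2]+np.arange(3)*2*np.pi/3; C=p[:2]+.06*np.c_[np.cos(a),np.sin(a)]
        return np.abs(np.hypot(*(xy[:,None]-C[None]).transpose(2,0,1))-.029).min(1)
    f=min((least_squares(fun,[*ax,t],loss="soft_l1",f_scale=.003) for t in np.arange(0,2.1,.2)),key=lambda f:f.cost)
    print(n,"rings",f.x.round(4),len(xy),fun(f.x).mean())
    # tray
    t0=(244,174) if n=="scene" else (315,306); tc=at_height(c,t0,.006)[0]
    rt=np.hypot(X[...,0]-tc[0],X[...,1]-tc[1]); q=X[(rt<.15)&(hz>.012)&(hz<.03)]
    print(n,"tray",tc.round(3),cv2.minAreaRect(q[:,:2].astype(np.float32)))
E
```

```text
scene table z 0.0006807098093260001
scene f1 top [0.4207 0.1987] 0.065 35 base [0.4191 0.1979] 0.0396 bgr [108. 118. 128.]
scene f2 top [0.4455 0.3585] 0.065 36 base [0.4439 0.36  ] 0.0391 bgr [108. 118. 127.]
scene f3 top [0.5886 0.3165] 0.064 49 base [0.5857 0.3173] 0.0405 bgr [110. 120. 130.]
scene t1 top [0.3013 0.2398] 0.065 27 base [0.2981 0.2393] 0.0406 bgr [109. 123.  30.]
scene t2 top [0.327  0.3691] 0.065 30 base [0.3257 0.3711] 0.0397 bgr [109. 123.  29.]
scene p1 top [0.5454 0.4747] 0.065 48 base [0.5445 0.4753] 0.039 bgr [111.  52. 101.]
scene p2 top [0.7552 0.3683] 0.064 69 base [0.7536 0.3695] 0.0391 bgr [114.  52. 104.]
scene barlow top [0.736  0.2317] 0.098 29 base [0.7519 0.2342] 0.0155 bgr [58. 65. 70.]
scene eyep top [0.6526 0.421 ] 0.073 119 base [0.6638 0.4195] 0.0122 bgr [44. 49. 54.]
scene filter [ 0.407 -0.028] 0
scene coll top [ 0.6862 -0.2228] 0.084 28 base [ 0.6988 -0.213 ] 0.015 bgr [23. 32. 84.]
scene cap [ 0.684 -0.363] 0
scene axis [0.6026 0.0187] 425 0.005786806344959277
scene rings [0.6012 0.018  0.9235] 369 0.0027491587593673266
scene tray [ 0.458 -
[... 611 characters left out ...]
3 base [0.5438 0.4713] 0.0409 bgr [148.  65. 124.]
side p2 top [0.7506 0.3642] 0.064 24 base [0.7527 0.3662] 0.0391 bgr [142.  61. 119.]
side barlow top [0.7358 0.2301] 0.097 19 base [0.7464 0.2259] 0.0134 bgr [81. 83. 86.]
side eyep top [0.6496 0.4156] 0.073 48 base [0.6514 0.4164] 0.0148 bgr [77. 79. 82.]
side filter [ 0.407 -0.028] 0
side coll top [ 0.6849 -0.2247] 0.082 79 base [ 0.6916 -0.2221] 0.0147 bgr [ 19.  23. 108.]
side cap [ 0.684 -0.363] 0
side axis [0.6004 0.0181] 480 0.006724839916934086
side rings [0.6003 0.0194 0.9272] 348 0.0028746193056645437
side tray [ 0.452 -0.32 ] ((0.458063542842865, -0.3586878478527069), (0.19980935752391815, 0.21744777262210846), 3.257045269012451)
```

```bash
python3 -c "
import cv2
a=cv2.imread('pics/scene0.png')[150:320,350:500];cv2.imwrite('pics/crop0.png',cv2.resize(a,None,fx=3.4,fy=3.4,interpolation=2))"
```

```text
(no output)
```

View pics/crop0.png

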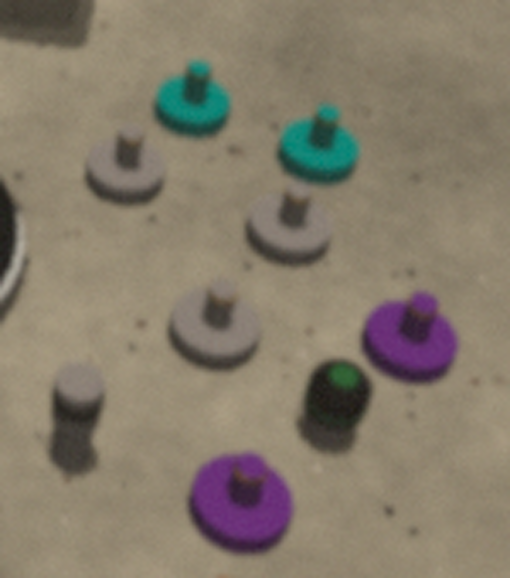

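The crop confirms it: three grey feet, with two turquoise and two purple look-alikes beside them. Next I'll check IK, then slide the first foot.

```bash
cat > job.py <<'E'
from bench import *
import numpy as np
def q(a): return [np.cos(a/2),np.sin(a/2),0,0]
GZ=.0285   # TCP height gripping a foot that stands at z=0
A=0.0      # tool x along world x, fingers close along y
def slide(x,y,sgn=-1,L=.048):
    move_gripper(.044); move_ptp([x,y,.13],q(A)); servo_line([x,y,GZ],rate=.12)
    move_gripper(.030); sleep(.1); f0=np.array(current_force()); p0=current_position()
    hit=servo_line([x,y+sgn*(.003+L),GZ],rate=.03,contact_N=2.3)
    f1=np.array(current_force())-f0; p1=current_position()
    print("hit",hit,"f",f1.round(2),"moved",round(p1[1]-p0[1],4),"t",current_clock())
    if hit:
        for k in range(3):
            tgt=p1[1]+(y+sgn*(.003+L)-p1[1])*(k+1)/3
            servo_line([x,tgt,GZ],rate=.03)
            print(" f",(np.array(current_force())-f0).round(2),round(current_position()[1]-p0[1],4))
    move_gripper(.0); sleep(.1)
    print("gap",current_finger_gap(),"grip",current_grip_force(),"F",(np.array(current_force())-f0).round(2),"t",current_clock())
def carry(x,y,h,a=A):
    p=np.array(current_position())
    servo_line([p[0],p[1],.15],rate=.15); print("lifted F",np.round(current_force(),2),"gap",current_finger_gap())
    move_ptp([x,y,.15],q(a)); servo_line([x,y,GZ+h+.006],rate=.12)
    sleep(.1); hit=servo_line([x,y,GZ+h-.002],rate=.015,contact_N=1.5)
    print("down",hit,np.round(np.array(current_position())-[x,y,GZ+h],4),np.round(current_force(),2))
    move_gripper(.044); sleep(.1)
    servo_line([x,y,.15],rate=.15); print("t",current_clock())
E
python3 - <<'E'
from job import *
for p in [(.419,.198,.13),(.419,.148,.0285),(.443,.358,.0285),(.586,.316,.0285),(.6,.08,.07),(.41,-.31,.04)]:
    for a in(0,np.pi): print(p,a,np.round(inverse_kinematics(p,q(a)),2))
print(current_force()); slide(.4195,.1978)
E
```

```text
(0.419, 0.198, 0.13) 0 [ 0.29  0.28  1.91 -0.    0.95  1.86]
(0.419, 0.198, 0.13) 3.141592653589793 [ 0.29  0.28  1.91 -0.    0.95 -1.28]
(0.419, 0.148, 0.0285) 0 [ 0.18  0.44  2.04 -0.    0.67  1.75]
(0.419, 0.148, 0.0285) 3.141592653589793 [ 0.18  0.44  2.04 -0.    0.67 -1.39]
(0.443, 0.358, 0.0285) 0 [ 0.56  0.56  1.76 -0.    0.83  2.13]
(0.443, 0.358, 0.0285) 3.141592653589793 [ 0.56  0.56  1.76 -0.    0.83 -1.01]
(0.586, 0.316, 0.0285) 0 [ 0.39  0.65  1.53 -0.    0.96  1.96]
(0.586, 0.316, 0.0285) 3.141592653589793 [ 0.39  0.65  1.53 -0.    0.96 -1.18]
(0.6, 0.08, 0.07) 0 [ 0.02  0.53  1.65 -0.    0.96  1.59]
(0.6, 0.08, 0.07) 3.141592653589793 [ 0.02  0.53  1.65 -0.    0.96 -1.55]
(0.41, -0.31, 0.04) 0 [-0.78  0.48  1.88 -0.    0.78  0.79]
(0.41, -0.31, 0.04) 3.141592653589793 [-0.78  0.48  1.88 -0.    0.78 -2.35]
[ 0.25074961 -0.45061685  0.1016449 ]
hit True f [-0.53  0.51  0.48] moved -0.0022 t 6.2167
 f [ 0.22  0.19 -0.51] -0.019
 f [0.96 0.09 0.48] -0.0352
 f [-0.63 -0.39 -0.12] -0.0515
gap 0.023409533773793356 grip 29.999908804893494 F [-0.29  2.79 -1.03] t 8.6667
```

```bash
cat >> job.py <<'E'
import threading
def polled(fn):
    "run a motion while sampling time, position and force"
    out=[]; stop=threading.Event()
    def w():
        while not stop.is_set():
            try: out.append([current_clock(),*current_position(),*current_force()])
            except Exception as e: out.append(repr(e)); return
    t=threading.Thread(target=w); t.start()
    try: fn()
    finally: stop.set(); t.join()
    return out
def meanF(n=12):
    F=[]
    for _ in range(n): F.append(current_force()); sleep(.02)
    return np.mean(F,0).round(2)
E
python3 - <<'E'
from job import *
p=np.array(current_position()); print(p,meanF())
for dy in(.01,0):
    o=polled(lambda: servo_line([p[0],p[1]+dy,p[2]],rate=.02))
    print(len(o),[np.round(r,3).tolist() if not isinstance(r,str) else r for r in o[::max(1,len(o)//8)]]); print(meanF())
print(current_clock())
E
```

```text
Still running in the background as job /tmp/bash_jobs.1000/16825de489bf (pid 548). You'll get a notice when it ends.
```

```bash
J=/tmp/bash_jobs.1000/16825de489bf; cat $J/stdout $J/stderr; kill -9 -- -$(cat $J/pid); sleep 1; timeout 20 python3 -c "
from job import *
print(current_clock(),current_position(),current_finger_gap(),meanF(),current_clock())"
```

```text
9.525 [0.41911537 0.15608857 0.02848404] 0.023576253331619224 [-0.11 -5.05  2.25] 9.725
```

Sampling in a thread hangs, so I won't do that again. The grasped drag reads about 5 N, opposite to the direction of motion. I'll slide back 1 cm to restore the 5 cm and read the force with its sign reversed.

```bash
timeout 100 python3 - <<'E'
from job import *
import pickle,cv2
p=np.array(current_position())
servo_line([.4195,.1458,GZ],rate=.02); print(meanF(),current_position(),current_clock())
c={n:capture(n) for n in("scene","side")}; pickle.dump(c,open("d1.pkl","wb"))
cv2.imwrite("pics/s1.png",np.hstack([cv2.resize(c["scene"]["image"][150:300,270:470],(400,300)),cv2.resize(c["side"]["image"][100:250,200:400],(400,300))]))
E
```

```text
[ 1.27  0.48 -1.5 ] [0.41970518 0.14558194 0.02850634] 10.6333
```

View pics/s1.png

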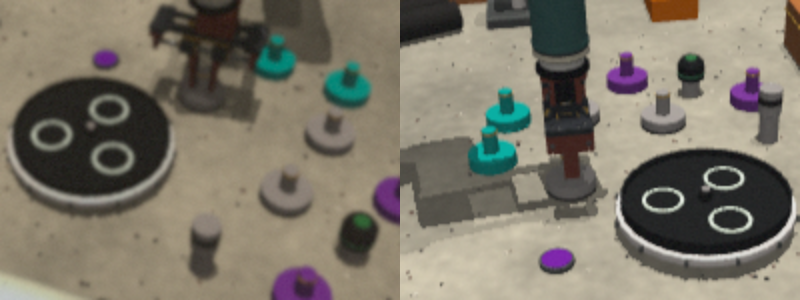

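```bash
timeout 100 python3 - <<'E'
from job import *
y=.1456
for k in [1,2,3,4,5,6,7,6,5,4,3,2,1,0]:
    servo_line([.4195,y+.001*k,GZ],rate=.02)
    F=np.mean([current_force() for _ in range(4)],0); print(k,F.round(2))
print(current_clock())
E
```

```text
1 [ 0.68 -3.36 -1.59]
2 [ 1.46 -4.74 -0.06]
3 [-0.01 -3.99  0.25]
4 [-1.18 -3.58  1.09]
5 [-0.68 -4.49  2.62]
6 [-0.1  -4.3   0.19]
7 [-0.27 -4.49  1.38]
6 [-1.27  4.38  0.18]
5 [-0.46  3.34 -1.7 ]
4 [ 0.17  2.98 -3.36]
3 [ 0.88  1.88 -4.02]
2 [ 1.65  1.48 -3.01]
1 [ 0.82  1.91 -3.4 ]
0 [ 0.49  1.58 -3.79]
14.2333
```

The drag is ±4.4 N, so this foot is grippy. I'll place it on the ring at (0.637, 0.067).

```bash
cat >> job.py <<'E'
def drag(x,y,sgn=-1,L=.051):
    "grip the foot gently in place, slide it L along y in steps, print the drag"
    move_gripper(.044); move_ptp([x,y,.13],q(A)); servo_line([x,y,GZ],rate=.12)
    f0=np.mean([current_force() for _ in range(4)],0); move_gripper(0)
    for k in range(1,6):
        servo_line([x,y+sgn*L*k/5,GZ],rate=.04)
        print(k,(np.mean([current_force() for _ in range(4)],0)-f0).round(2))
    print("f0",f0.round(2),"gap",current_finger_gap(),"t",current_clock())
def rings(c,ax0=(.6006,.0188)):
    from geo import at_height; from scipy.optimize import least_squares
    import cv2
    g=c["image"].min(-1); u=np.argwhere(g>90)[:,::-1]; xy=at_height(c,u,.043)
    r=np.hypot(*(xy-ax0).T); xy=xy[(r<.1)&(r>.02)]
    def res(t):
        a=t[0]+np.arange(3)*2*np.pi/3; C=np.array(ax0)+.06*np.c_[np.cos(a),np.sin(a)]
        return np.clip(np.abs(np.hypot(*(xy[:,None]-C[None]).transpose(2,0,1))-.029).min(1),0,.006)
    ts=np.arange(0,2*np.pi/3,.005); return ts[np.argmin([np.square(res([t])).sum() for t in ts])]
E
timeout 200 python3 - <<'E'
from job import *
import pickle
c=pickle.load(open("d1.pkl","rb")); print(rings(c["scene"]),rings(c["side"]))
t=.9254; carry(.6006+.06*np.cos(t),.0188+.06*np.sin(t),.043)
drag(.4428,.358)
c={n:capture(n) for n in("scene","side")}; pickle.dump(c,open("d2.pkl","wb")); print({n:rings(c[n]) for n in c})
from geo import cloud
for n in c:
    X=cloud(c[n]); 
    m=(X[...,2]>.095)&(X[...,2]<.112)&(np.hypot(X[...,0]-.6367,X[...,1]-.0667)<.03)
    b=(X[...,2]>.06)&(X[...,2]<.07)&(np.hypot(X[...,0]-.6367,X[...,1]-.0667)<.05)
    print(n,m.sum(),X[m].mean(0).round(4),b.sum(),((np.nanmax(X[b],0)+np.nanmin(X[b],0))/2).round(4))
E
```

```text
0.925 0.93
lifted F [-1.    0.43 -6.59] gap 0.023703323140387655
down True [ 0.0003 -0.0001 -0.    ] [-0.44 -0.62  6.82]
t 18.7333
1 [1.63 4.51 5.29]
2 [1.07 3.76 6.27]
3 [0.83 3.99 5.02]
4 [0.97 4.22 6.29]
5 [0.81 4.97 5.41]
f0 [-0.3   0.25  0.07] gap 0.023274104600303776 t 23.7667
{'scene': np.float64(0.935), 'side': np.float64(0.925)}
scene 54 [0.6388 0.0682 0.104 ] 325 [0.638  0.0671 0.0648]
side 55 [0.6337 0.0627 0.1029] 268 [0.6346 0.0661 0.065 ]
```

```bash
timeout 100 python3 - <<'E'
from job import *
x,y,_=current_position(); print(current_position())
for k,dz in [(0,.0003),(1,.0003),(2,.0003),(3,.0003),(2,.0003),(1,.0003),(0,.0003)]:
    servo_line([.4428,.307+.0015*k,GZ+dz],rate=.02)
    print(k,np.mean([current_force() for _ in range(4)],0).round(2),round(current_position()[2],5))
print(current_clock())
E
```

```text
[0.44395068 0.30784145 0.02911092]
0 [1.91 4.57 4.21] 0.02913
1 [ 4.76 -1.83  5.64] 0.02911
2 [ 4.08 -6.02  8.11] 0.02914
3 [ 3.18 -9.01 10.32] 0.02915
2 [ 3.78 -2.97  6.67] 0.02911
1 [0.94 2.65 5.45] 0.0291
0 [-0.18  4.4   4.89] 0.02911
25.6167
```

Drag reverses at −9 N with about 18 N of normal load, a ratio of about 0.5, so this foot is grippy too. I'll place it and then slide the third.

```bash
sed -i 's/def carry(x,y,h,a=A):/def carry(x,y,h,a=A,GZ=GZ):/; s/GZ+h+.006\],rate=.12/GZ+h+.005],rate=.12/; s/rate=.015,contact_N=1.5/rate=.008,contact_N=1.5/' job.py
timeout 200 python3 - <<'E'
from job import *
import pickle
t=.9254+2*np.pi/3; T=[.6006+.06*np.cos(t),.0188+.06*np.sin(t)]; carry(*T,.043,GZ=.0291)
slide(.5862,.316)
y=.265
for k in (1,2,1,0):
    servo_line([.5862,y+.002*k,GZ],rate=.02); print(k,np.mean([current_force() for _ in range(4)],0).round(2),np.round(current_position(),4))
c={n:capture(n) for n in("scene","side")}; pickle.dump(c,open("d3.pkl","wb")); print({n:rings(c[n]) for n in c})
from geo import cloud
for n in c:
    X=cloud(c[n])
    for t in (.9254,.9254+2*np.pi/3):
        P=[.6006+.06*np.cos(t),.0188+.06*np.sin(t)]
        b=(X[...,2]>.06)&(X[...,2]<.07)&(np.hypot(X[...,0]-P[0],X[...,1]-P[1])<.05)
        print(n,np.round(P,4),b.sum(),((np.nanmax(X[b],0)+np.nanmin(X[b],0))/2).round(4))
print(current_clock())
import cv2
cv2.imwrite("pics/s3.png",np.hstack([cv2.resize(c["scene"]["image"][150:300,250:450],(400,300)),cv2.resize(c["side"]["image"][100:250,230:430],(400,300))]))
E
```

```text
lifted F [ 0.96  0.37 -8.59] gap 0.023473853318306766
down True [-0.0001 -0.     -0.    ] [ 0.03 -0.53  7.4 ]
t 30.525
hit False f [-1.22  0.38 -0.87] moved -0.051 t 35.275
gap 0.023455980914362684 grip 29.99997764825821 F [ 0.18  0.78 -1.51] t 35.65
1 [-0.64 -1.21  0.94] [0.5861 0.2668 0.0285]
2 [ 0.01 -1.03  0.63] [0.5862 0.269  0.0285]
1 [0.84 1.02 0.62] [0.5863 0.2673 0.0285]
0 [-0.11  1.31  0.63] [0.5863 0.265  0.0285]
{'scene': np.float64(0.9400000000000001), 'side': np.float64(0.935)}
scene [0.6367 0.0667] 328 [0.6354 0.0644 0.0648]
scene [0.541  0.0261] 279 [0.5439 0.0261 0.065 ]
side [0.6367 0.0667] 264 [0.6342 0.0649 0.0652]
side [0.541  0.0261] 294 [0.5394 0.0239 0.0649]
36.75
```

View pics/s3.png

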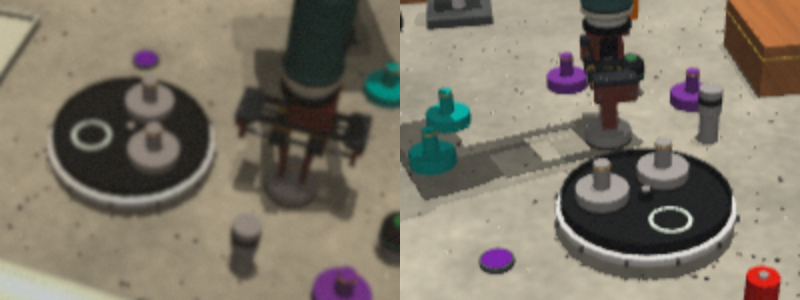

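The third foot drags at about 1.1 N, so it is glazed and goes in the tray. Both placed feet stand upright with the third ring free.

```bash
timeout 200 python3 - <<'E'
from job import *
import pickle,cv2
carry(.457,-.311,.006)
move_ptp([.3,-.5,.25],q(A))
c={n:capture(n) for n in("scene","side")}; print({n:rings(c[n]) for n in c})
from geo import cloud
for n in c:
    X=cloud(c[n])
    for P,z in (((.6367,.0667),.065),((.541,.0261),.065),((.457,-.311),.028)):
        r=np.hypot(X[...,0]-P[0],X[...,1]-P[1])
        b=X[(abs(X[...,2]-z)<.004)&(r<.044)][:,:2].astype(np.float32); s=X[(abs(X[...,2]-z-.038)<.006)&(r<.03)]
        print(n,P,len(b),np.round(cv2.minEnclosingCircle(b)[0],4),round(cv2.minEnclosingCircle(b)[1],4),"stem",s.mean(0).round(4))
print(current_clock())
a=c["scene"]["image"][130:330,170:490]; b=c["side"]["image"][120:340,200:440]
cv2.imwrite("pics/s4.png",np.hstack([cv2.resize(a,(450,300)),cv2.resize(b,(327,300))]))
E
```

```text
lifted F [ 0.01  1.12 -8.69] gap 0.023656074293752563
down True [-0. -0. -0.] [1.   0.94 6.74]
t 43.2
{'scene': np.float64(0.9400000000000001), 'side': np.float64(0.935)}
scene (0.6367, 0.0667) 312 [0.6371 0.067 ] 0.0388 stem [0.6386 0.0676 0.1041]
scene (0.541, 0.0261) 259 [0.5418 0.0259] 0.0397 stem [0.5433 0.0269 0.1038]
scene (0.457, -0.311) 179 [ 0.4592 -0.3106] 0.04 stem [ 0.4605 -0.3092  0.0664]
side (0.6367, 0.0667) 254 [0.6335 0.0669] 0.0397 stem [0.6338 0.0631 0.1037]
side (0.541, 0.0261) 290 [0.54   0.0255] 0.04 stem [0.539  0.0226 0.1041]
side (0.457, -0.311) 589 [ 0.4567 -0.3113] 0.0385 stem [ 0.4563 -0.3133  0.0668]
44.3333
```

View pics/s4.png

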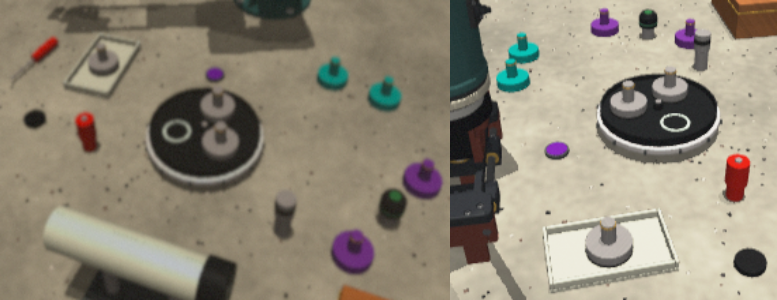

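Both grippy feet are centred on their rings to within about 2 mm, the slippery one stands in the tray, and nothing else has moved.

```bash
timeout 60 python3 -c "
from bench import *
print(current_qvel(),close_job())"
```

```text
the job is handed in; nothing more can be done
[ 0.00679664 -0.00139759 -0.00421265 -0.00444402  0.00145019 -0.00351339] None
```

The job is handed in at about 44 s: the two grippy feet (drag about 4–5 N, or about 9 N under extra gripper load) stand centred on rings to within about 2 mm, and the slippery one (about 1.1 N) stands in the tray; the gripper did press down on the feet, about 7 N at each set-down and up to about 10 N while dragging the second.

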